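# Build up a heated stirring set-up on the stirrer

### The arm

A 6-joint arm with a two-finger parallel gripper is mounted at the origin on the work surface. World frame = base frame: x ahead of the robot, y to its left, z up, the work surface at z = 0. Lengths are in m, angles in rad, forces in N, time in s.
With the tool pointing down it reaches from about 0.25 to 0.775 m from the base axis. Payload 8.9 kg.
Tool frame: the origin (TCP) lies midway between the tips of the shut fingers; the grasp point (between the pads) lies behind it (bot.tcp_to_grasp is the z of the grasp point in the tool frame, in m); z points along the fingers, y is the direction in which the jaws open and shut (so a half turn about z gives the same grasp; the last joint's range is limited). The gripper opens to 85 mm and grips with 20 to 120 N. Pads are 22 mm wide; open, the fingers measure 114 mm over their backs; the gripper's body (76 mm by 85 mm) begins 54 mm behind the grasp point. The pads swing forward as they close: fully open they stand 13 mm farther back than shut.
Start: joints at [-1.309, 0.291, -0.153, 1.127, 0, 1.431], TCP at [0.205, -0.483, 0.231] pointing down, gripper open.
Joint ranges: [-2.52, 2.52], [-0.91, 1.74], [-1.3, 1.37], [-1.96, 2.02], [-1.52, 1.47], [-3.14, 3.14]. Speed limits (rad/s): [2.22, 2.22, 2.79, 3.14, 3.14, 3.14].

### API

Orientations are given as a unit quaternion [x, y, z, w].
In Python, from station import bot gives the robot as it stands. The module is installed in compiled form; this text tells all that it offers.
- The arm moves only by the tool step_arm, never from a script. Its argument "rows" is a list of rows, each a list of 2 entries, a list of its own where there are three numbers: the shift along the tool's x, y, z normalised to -1 to 1, where 1 is 0.4 m, then the turn about the tool's z normalised to -1 to 1, where 1 is 180 degrees. A call has 1 to 12 rows; each row is the pose to reach, as a shift and turn from the pose commanded when the call began, along the tool's axes at that moment, turning the shorter way round; what a row does not reach only later rows make up. A row lasts 1/8 s, in which the tool goes at most 62.5 mm and 10.7 degrees, less where a joint would pass 70% of its speed; a pose out of reach is approached as far as the arm can. A call with a number of a shift or a turn outside -1 to 1 is refused whole. A call with a gripper value outside its range is refused whole. "grip" is the opening, from 0 (shut) to 1 (fully open), set as the call begins (left out, the last holds). The fingers move at their own pace and stop on an object; the grip force is fixed at half the most. Time passes only in rows, so rows that repeat a pose let the fingers close. It gives the time, the measured TCP pose, the force and the opening at its end, in the units of the state.
- bot.read_state(): the state, without advancing time (a new reading comes with each control period).
- bot.grab_frame(name): name is "scene" or "top" or "wrist"; returns a dict with "frame" (480x640x3 uint8, blue, green, red), "fx", "fy", "cx", "cy" (pixels), "pose" (4x4, takes a point from camera to world coordinates); the wrist camera has in their place "tool_from_camera" (4x4, takes a point from camera to tool coordinates, whose origin is the TCP and whose axes are the flange's). Camera axes: x right, y down, z forward; pixel columns grow to the right and rows downward; lengths in m; the calibration is good to about 2 mm. The wrist camera is an equidistant fisheye: a pixel r from the principal point sees the ray r / f radians off the axis. A picture is of the moment at which its call begins: read the wrist's pose just before it. There is no depth.
- bot.finish_job(): hands the job in, once; it reports no verdict.
Trained networks look in a picture, given as the dict that the camera call returned (one of the last four; its "shot" number tells which), for a name from the list of things; names that differ only in an ending like _2 or _b are one class to them, and where a whole thing is asked for, a point or a joint stands for the part that bears it (a point fixed in the world has none). Each returns a list of dicts, best first, with "conf" (0 to 1); they miss things now and then, are a little off and sometimes report something else, mostly with a low value. They report only what shows in the picture. A call takes as long as a camera call. They do not tell look-alikes from the thing itself.
- bot.find_in(picture, target): "bbox" ([left, top, right, bottom] in pixels, round what is visible of it).
- bot.outline_of(picture, target): "mask" (480x640 bool, what is visible of it) and "bbox" ([left, top, right, bottom] in pixels, round what is visible of it).
- bot.pinpoint(picture, target): "position" ([column, row] in pixels: a listed point, or the origin of a listed thing).
The state is a dict: "clock": time; "joints": joint angles; "qd": joint speeds; "effort": joint torques, N m; "tcp_pos": TCP position; "tool_rot": TCP orientation; "force": force on the tool from outside, world axes, zero at the start; "moment": the same for the moment, N m; "finger_gap": finger opening in m.
Only numpy, scipy, OpenCV 4.12 (cv2) and the standard library are available. Lean on these libraries where they do the work, as an engineer would, in place of code of your own. Each camera call takes 0.05 s, during which the arm holds its last target. There are 200 camera calls.

### The job

Make up the heated stirring set-up on the stirrer hotplate from the bottom up, in this order: first stand the black aluminium heating block centred on the plate's printed rings, then seat the glass dish fully home in the block's recess, then lay the long blue stir bar inside the dish on its floor, and last put the lid with the green knob flat and properly seated on the dish. Lower the dish and the lid gently, let each part go before you fetch the next, and leave the amber bottle and the short yellow stir bar where they are.

Things in the scene. Friction and masses are not known exactly. Their poses are not given: they have to be found in the camera images.
- plate_centre (a point): centre of the stirrer hotplate's flat stainless top, on the top surface, 65 mm above the bench; the point to centre on. The stirrer is a fixed box 180 x 180 mm and 65 mm high with two black knobs on its front (-x of this frame); concentric circles of radius 26, 52.5 and 78 mm and cross marks are printed round this point. z is up, x and y run along the box's sides
- block: loose round heating block of black-anodised aluminium: 93 mm outside diameter, 20 mm high, 0.2 kg, with a round recess in its top 75 mm across and 12 mm deep (floor 8 mm thick, rim wall 9 mm thick). Too wide to grip across: pinch its 9 mm rim wall from above, one finger in the recess and one outside. Origin at the centre of its underside, z up; any yaw
- dish: loose straight-walled clear glass dish with greenish rim and foot: 68 mm outside diameter, 40 mm high, wall and floor 3 mm thick, 62 mm clear inside, open at the top, 0.09 kg. It fits the block's recess with 3.5 mm to spare all round; seated, its foot is on the recess floor and 28 mm of it stands above the block. Grip it across the outside near the rim. Origin at the centre of its underside, z up; any yaw
- bar: loose long blue magnetic stir bar, eight-sided so that it does not roll: 40 mm long, 10 mm thick, lying flat. Origin at its middle (5 mm above what it lies on), x along its length. Its magnet is not felt
- lid: loose round white lid with a green upright knob: disc 72 mm across and 4.5 mm thick, below it a locating step 54 mm across and 4 mm deep that drops inside the dish's 62 mm mouth, above it the knob, 20 mm across and 22 mm tall, to grip; 30.5 mm high over all. It stands on its step on the bench. Origin at the centre of the step's underside, z up; seated on the dish, the origin is 36 mm above the dish's underside
- bottle: bystander: amber glass bottle with white cap, standing, 44 mm across and 90 mm high; origin at the centre of its underside
- short_bar: bystander: short yellow stir bar, eight-sided, 20 mm long and 8 mm thick, lying on the bench; too short for this dish; origin at its middle
Not all that is in view belongs to the job. Leave any pink or purple look-alike of the lid alone.

How it is judged:
By the outcome, as a careful person would: the job done as asked, in the order asked, and still so for the second after the job is handed in, with the robot touching nothing.
It also fails if it takes over 109 s, if anything falls off the work surface, if the arm or the gripper's body presses on something with over 40 N, if the wrist force passes 120 N, or if a joint passes its speed limit or range.

## Working session

There is one attempt and no reset: what is moved stays moved. The work goes in short steps, Python scripts to look and compute and a tool call to move; the robot and the scene stay as the last step left them, time stands still between calls to the robot, and variables do not carry over. Pictures are saved under pics/ and viewed, about 12 in all and at most 16, crops included, and the job is handed in when it is done.

Besides the shell and the picture viewer there is one more tool, called as name(argument=value, ...), one argument or row to a line, values as JSON. step_arm: Moves the arm, as the interface text tells. Its arguments: {"type":"object","properties":{"rows":{"type":"array","items":{"type":"array"}},"grip":{"type":"number"}},"required":["rows"]}

```bash
mkdir -p pics; cat > h.py <<'E'
import numpy as np, cv2
from scipy.spatial.transform import Rotation as R
from station import bot
def ray(f,px,st=None):
    u=(px[0]-f['cx'])/f['fx']; v=(px[1]-f['cy'])/f['fy']
    if 'pose' in f:
        T=np.array(f['pose']); d=np.array([u,v,1.])
    else:
        W=np.eye(4); W[:3,:3]=R.from_quat(st['tool_rot']).as_matrix(); W[:3,3]=st['tcp_pos']
        T=W@np.array(f['tool_from_camera']); t=np.hypot(u,v); s=np.sin(t)/t if t>1e-9 else 1
        d=np.array([u*s,v*s,np.cos(t)])
    return T[:3,3],T[:3,:3]@d
def at(f,px,z,st=None):
    o,d=ray(f,px,st); return o+d*(z-o[2])/d[2]
def proj(f,p,st=None):
    if 'pose' in f: T=np.array(f['pose'])
    else:
        W=np.eye(4); W[:3,:3]=R.from_quat(st['tool_rot']).as_matrix(); W[:3,3]=st['tcp_pos']; T=W@np.array(f['tool_from_camera'])
    q=np.linalg.inv(T)@np.append(p,1); 
    if 'pose' in f: return np.array([q[0]/q[2]*f['fx']+f['cx'],q[1]/q[2]*f['fy']+f['cy']])
    r=np.hypot(q[0],q[1]); t=np.arctan2(r,q[2]); k=t/r if r>0 else 0
    return np.array([q[0]*k*f['fx']+f['cx'],q[1]*k*f['fy']+f['cy']])
def tool(p,st=None):
    "world target (TCP) -> normalised shift in tool axes"
    st=st or bot.read_state(); return (R.from_quat(st['tool_rot']).inv().apply(np.array(p)-st['tcp_pos'])/0.4).round(4)
E
python3 - <<'E'
from h import *
np.set_printoptions(precision=4,suppress=True)
s=bot.read_state(); print(s['clock'],s['tcp_pos'],R.from_quat(s['tool_rot']).as_matrix(),s['finger_gap'],bot.tcp_to_grasp)
Z={'plate_centre':.065,'block':0,'dish':0,'bar':.005,'lid':0,'bottle':0,'short_bar':.004}
for c in ['top','scene']:
    f=bot.grab_frame(c); cv2.imwrite(f'pics/{c}0.png',f['frame'])
    print(c,np.array(f['pose'])[:3])
    for n,z in Z.items():
        for r in bot.pinpoint(f,n)[:3]:
            print(n,round(r['conf'],2),np.round(r['position'],1),at(f,r['position'],z))
E
```

```text
0.0 [ 0.2047 -0.483   0.2307] [[ 0.9208  0.3901 -0.0003]
 [ 0.3901 -0.9208  0.0013]
 [ 0.0002 -0.0013 -1.    ]] 0.08563729178573048 -0.0187
top [[-0.0236 -0.9937  0.1096  0.3233]
 [-0.9997  0.0236 -0.0013 -0.0344]
 [-0.0012 -0.1096 -0.994   1.3672]]
plate_centre 0.68 [323.8 199.4] [ 0.5502 -0.0401  0.065 ]
plate_centre 0.41 [195.3 200.3] [0.555  0.2526 0.065 ]
block 0.7 [193.5 280.4] [0.3756 0.2711 0.    ]
dish 0.79 [416.8 193.5] [ 0.5705 -0.2632  0.    ]
bar 0.44 [196.9 206.5] [0.5507 0.262  0.005 ]
lid 0.87 [444.4 244.1] [ 0.4474 -0.3236  0.    ]
lid 0.78 [495.  185.6] [ 0.5852 -0.4513  0.    ]
lid 0.69 [535.  218.8] [ 0.5027 -0.542   0.    ]
bottle 0.72 [130.2 227.2] [0.5054 0.4218 0.    ]
short_bar 0.44 [427.7 271.6] [ 0.383  -0.2805  0.004 ]
scene [[-0.3383  0.6498 -0.6807  1.2497]
 [ 0.9409  0.2443 -0.2344  0.2283]
 [ 0.014  -0.7198 -0.6941  0.8507]]
plate_centre 0.93 [314.9 262.9] [ 0.5479 -0.0378  0.065 ]
block 0.62 [454.3 263.6] [ 0.3757  0.2513 -0.    ]
dish 0.97 [223.4 266.2] [ 0.5751 -0.2568  0.    ]
bar 0.66 [448.7 319. ] [0.5487 0.2665 0.005 ]
lid 0.89 [189.7 195.6] [ 0.3726 -0.4682  0.    ]
lid 0.77 [149.9 249.9] [ 0.589  -0.4482  0.    ]
lid 0.75 [224.3 226.5] [ 0.451  -0.3208  0.    ]
bottle 0.86 [528.3 327.8] [0.5089 0.4288 0.    ]
short_bar 0.48 [252.  215.3] [ 0.3909 -0.2718  0.004 ]
```

View pics/top0.png

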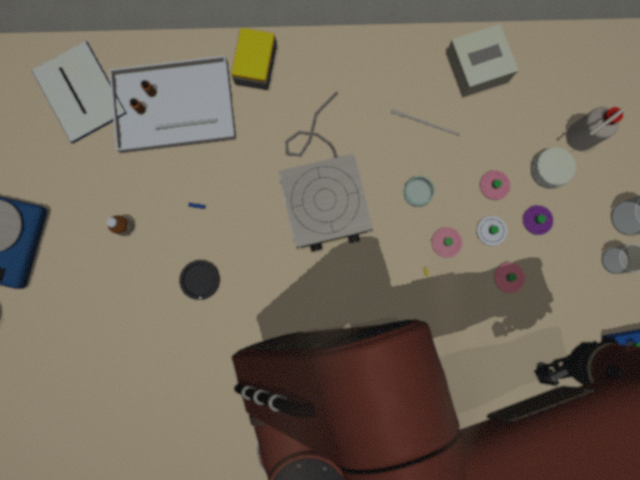

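View pics/scene0.png

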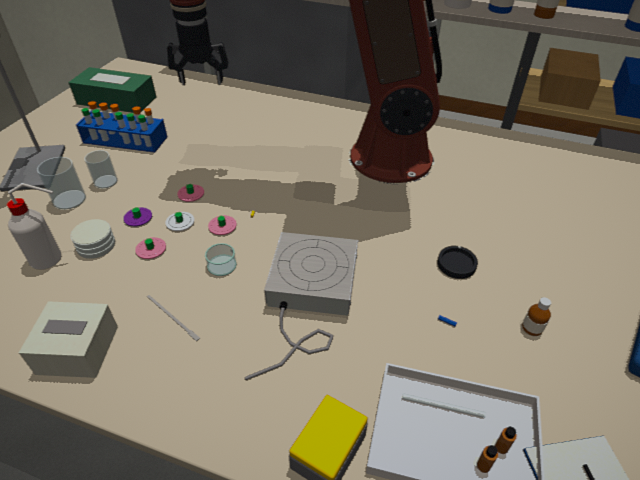

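The top image shows the plate centre at (324,199), the block at (200,280), the dish at (418,191), the blue bar at (197,206) and the white lid at (492,231). The look-alike lids stand about 100 mm around the white one. Next I go above the block.

```bash
python3 - <<'E'
from h import *
np.set_printoptions(precision=4,suppress=True)
f=bot.grab_frame('wrist'); print(np.array(f['tool_from_camera']),f['fx'],f['cx'],f['cy'])
t=bot.grab_frame('top');s=bot.grab_frame('scene')
for n,z in [('block',.014),('dish',.02),('bar',.005)]:
    for c in (t,s):
        r=bot.outline_of(c,n)
        if r:
            b=r[0]['bbox']; print(n,r[0]['conf'],b,at(c,((b[0]+b[2])/2,(b[1]+b[3])/2),z))
print('lid',at(t,(492.5,231),.01),at(s,(180,221),.008))
print(tool([.42,-.2,.28]),tool([.37,.26,.26]))
E
```

```text
[[ 0.0005 -0.9614 -0.2752  0.0705]
 [ 1.      0.0004  0.0004  0.0003]
 [-0.0003 -0.2752  0.9614 -0.1426]
 [ 0.      0.      0.      1.    ]] 371.64829954431775 317.8134742730044 237.70572186422984
block 0.75 [176.4, 259.5, 218.5, 300.7] [0.3755 0.2587 0.014 ]
block 0.83 [434.6, 246.5, 478.1, 279.5] [0.3864 0.2551 0.014 ]
dish 0.96 [405.7, 172.8, 436.6, 206.5] [ 0.5758 -0.2705  0.02  ]
dish 0.69 [519.8, 298.9, 548.1, 337.7] [0.4967 0.4338 0.02  ]
bar 0.42 [187.8, 201.2, 203.4, 207.3] [0.5562 0.2651 0.005 ]
bar 0.4 [437.6, 317.2, 454.9, 325.0] [0.556  0.2625 0.005 ]
lid [ 0.4748 -0.4363  0.01  ] [ 0.4796 -0.4307  0.008 ]
[ 0.7717 -0.4425 -0.1217] [ 1.1053 -1.5501 -0.0717]
```

step_arm(
  rows=[
    [[0.77,-0.44,-0.12],-0.567],
    [[0.77,-0.44,-0.12],-0.567],
    [[0.77,-0.44,-0.12],-0.567],
    [[0.77,-0.44,-0.12],-0.567],
    [[0.77,-0.44,-0.12],-0.567],
    [[0.77,-0.44,-0.12],-0.567],
    [[0.77,-0.44,-0.12],-0.567],
    [[0.77,-0.44,-0.12],-0.567],
    [[0.77,-0.44,-0.12],-0.567],
    [[0.77,-0.44,-0.12],-0.567],
  ],
  grip=0.5,
)

```text
clock: 2.5
tcp_pos: [0.4198, -0.2011, 0.2793]
tool_rot: [0.46, 0.888, -0.0, 0.0]
force: [0.4, 0.2, -0.3]
finger_gap: 0.0425
```

```bash
python3 - <<'E'
from h import *
s=bot.read_state(); print(s['clock'],s['tcp_pos'],s['joints'],R.from_quat(s['tool_rot']).as_matrix()[:,0],tool([.38,.255,.23]))
E
```

```text
2.5 [ 0.41979909 -0.20109608  0.27932913] [-6.03984266e-01  1.53027439e-01 -2.04879788e-01  1.21282235e+00
 -9.50014015e-06  3.50905468e-01] [-5.77698765e-01  8.16250043e-01 -6.59466544e-05] [0.9882 0.5775 0.1233]
```

step_arm(
  rows=[
    [[0.988,0.578,0.123],0],
    [[0.988,0.578,0.123],0],
    [[0.988,0.578,0.123],0],
    [[0.988,0.578,0.123],0],
    [[0.988,0.578,0.123],0],
    [[0.988,0.578,0.123],0],
    [[0.988,0.578,0.123],0],
    [[0.988,0.578,0.123],0],
    [[0.988,0.578,0.123],0],
    [[0.988,0.578,0.123],0],
  ],
)

```text
clock: 3.75
tcp_pos: [0.3823, 0.2545, 0.2301]
tool_rot: [0.462, 0.887, -0.0, 0.0]
force: [0.2, 0.4, 0.4]
finger_gap: 0.0428
```

```bash
cat >> h.py <<'E'
np.set_printoptions(precision=4,suppress=True)
def fitc(f,mask,z,st,world_r=None):
    "mask -> largest contour's convex hull, projected to plane z; circle fit"
    c=max(cv2.findContours(mask.astype('uint8'),cv2.RETR_EXTERNAL,cv2.CHAIN_APPROX_NONE)[0],key=cv2.contourArea)[:,0]
    P=np.array([at(f,p,z,st)[:2] for p in c.astype(float)])
    A=np.c_[2*P,np.ones(len(P))]; x=np.linalg.lstsq(A,(P**2).sum(1),rcond=None)[0]
    rr=np.sqrt(x[2]+x[:2]@x[:2]); return x[:2],rr,np.std(np.hypot(*(P-x[:2]).T)-rr)
def look(name,crop=None):
    st=bot.read_state(); f=bot.grab_frame('wrist'); cv2.imwrite(f'pics/{name}.png',f['frame']); return st,f
E
python3 - <<'E'
from h import *
s,f=look('w1'); print(s['clock'],s['tcp_pos'])
for r in bot.outline_of(f,'block'): print(r['conf'],r['bbox'],fitc(f,r['mask'],.02,s),fitc(f,r['mask'],.0,s))
E
```

```text
3.75 [0.3823 0.2545 0.2301]
0.74 [266.2, 154.0, 363.5, 246.5] (array([0.3771, 0.257 ]), np.float64(0.04606297652239629), np.float64(0.00047272132991059803)) (array([0.3791, 0.2539]), np.float64(0.048675100728319945), np.float64(0.0004995282564650835))
```

View pics/w1.png

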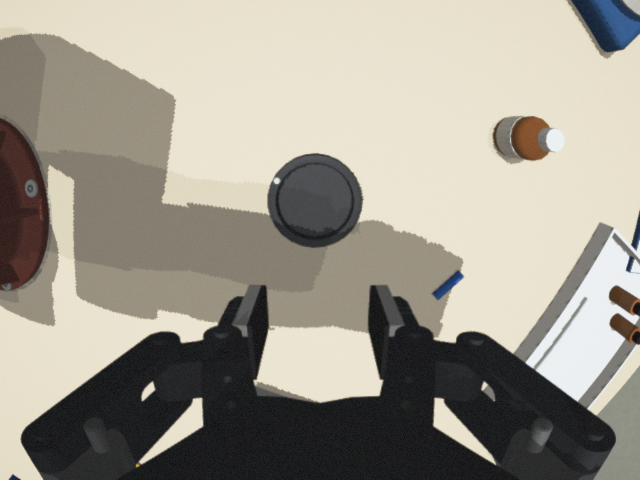

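Block rim fits radius 46.1 mm (true 46.5), centre (0.3775, 0.2565). In the picture it is at (315,200), clear all round. I pinch the rim on the side near the robot.

```bash
python3 - <<'E'
from h import *
s=bot.read_state(); M=R.from_quat(s['tool_rot']).as_matrix(); y=M[:2,1]; print(y)
p=np.array([.3775,.2565])-.042*y/np.linalg.norm(y); print(p,tool([*p,.06]),tool([*p,.0105]))
E
```

```text
[0.8198 0.5727]
[0.3431 0.2324] [ 0.0121 -0.1121  0.4257] [ 0.0121 -0.1121  0.5495]
```

step_arm(
  rows=[
    [[0.012,-0.112,0.15],0],
    [[0.012,-0.112,0.3],0],
    [[0.012,-0.112,0.42],0],
    [[0.012,-0.112,0.46],0],
    [[0.012,-0.112,0.5],0],
    [[0.012,-0.112,0.53],0],
    [[0.012,-0.112,0.549],0],
    [[0.012,-0.112,0.549],0],
    [[0.012,-0.112,0.549],0],
  ],
  grip=0.38,
)

```text
clock: 4.97
tcp_pos: [0.3432, 0.2335, 0.0109]
tool_rot: [0.462, 0.887, 0.0, 0.0]
force: [-0.1, -0.2, 0.1]
finger_gap: 0.0327
```

```bash
python3 - <<'E'
from h import *
s,f=look('w2'); print(s['clock'],s['tcp_pos'],s['force'])
E
```

```text
4.975 [0.3432 0.2335 0.0109] [-0.1239 -0.1682  0.0862]
```

View pics/w2.png

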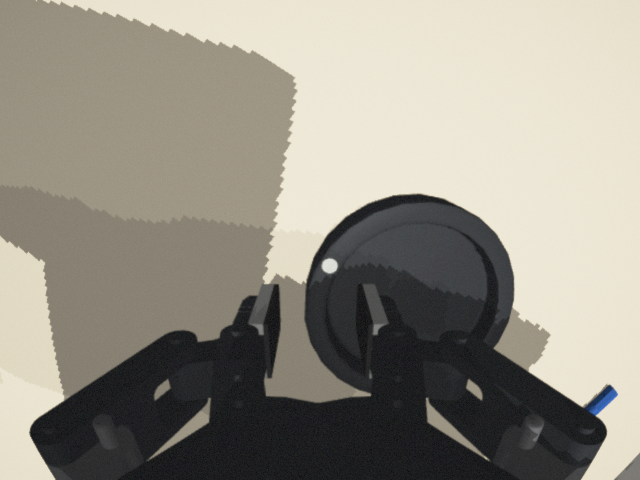

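The rim wall stands between the fingers, with the right finger inside the recess. I close now.

step_arm(
  rows=[
    [[0,0,0],0],
    [[0,0,0],0],
    [[0,0,0],0],
    [[0,0,0],0],
    [[0,0,0],0],
    [[0,0,0],0],
    [[0,0,-0.05],0],
    [[0,0,-0.12],0],
    [[0,0,-0.25],0],
    [[0,0,-0.4],0],
    [[0,0,-0.4],0],
    [[0,0,-0.4],0],
  ],
  grip=0,
)

```text
clock: 6.52
tcp_pos: [0.3424, 0.2332, 0.17]
tool_rot: [0.462, 0.887, -0.0, -0.0]
force: [-0.4, -0.9, -2.7]
finger_gap: 0.0072
```

```bash
python3 - <<'E'
from h import *
s,f=look('w3'); print(s['clock'],s['tcp_pos'],s['force'],s['finger_gap'])
zt=s['tcp_pos'][2]-.0109+.02
for r in bot.outline_of(f,'block'): print(r['conf'],r['bbox'],fitc(f,r['mask'],zt,s))
M=R.from_quat(s['tool_rot']).as_matrix();print(s['tcp_pos'][:2]+.042*M[:2,1])
E
```

```text
6.525 [0.3424 0.2332 0.17  ] [-0.3538 -0.9013 -2.7376] 0.0071879733706589075
0.86 [307.3, 194.6, 513.2, 390.5] (array([0.3716, 0.2642]), np.float64(0.0399876754724214), np.float64(0.00850829980669295))
[0.3767 0.2573]
```

View pics/w3.png

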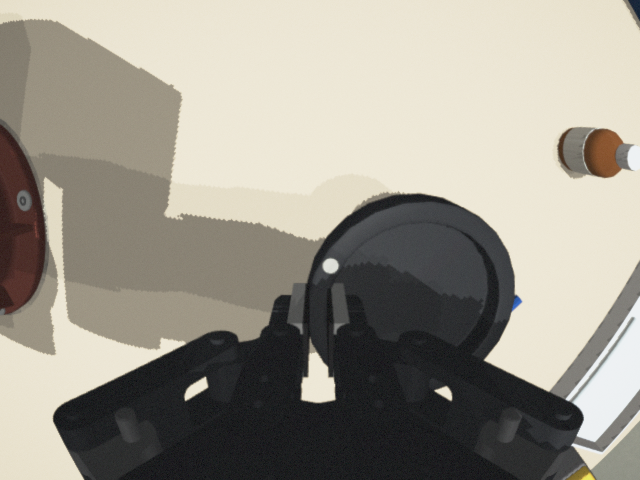

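Held level: the picture before and after the grip shows the same block outline. Now I go beside the plate for a close look.

```bash
python3 - <<'E'
from h import *
print(tool([.60,-.12,.20]))
E
```

```text
[-1.093   0.0223 -0.0779]
```

step_arm(
  rows=[
    [[-0.07,0,-0.04],0],
    [[-0.19,0.01,-0.08],0],
    [[-0.33,0.02,-0.08],0],
    [[-0.47,0.02,-0.08],0],
    [[-0.61,0.02,-0.08],0],
    [[-0.75,0.02,-0.08],0],
    [[-0.87,0.02,-0.08],0],
    [[-0.96,0.02,-0.08],0],
    [[-1.0,0.02,-0.08],0],
    [[-1.0,0.02,-0.08],0],
    [[-1.0,0.02,-0.08],0],
  ],
)

```text
clock: 8.0
tcp_pos: [0.578, -0.0884, 0.202]
tool_rot: [0.461, 0.887, -0.0, -0.001]
force: [-0.3, 0.5, -2.9]
finger_gap: 0.0072
```

```bash
python3 - <<'E'
from h import *
s,f=look('w4'); print(s['clock'],s['tcp_pos'],s['force'],s['finger_gap'])
for r in bot.pinpoint(f,'plate_centre'): print(r['conf'],r['position'],at(f,r['position'],.065,s))
g=f['frame'].copy()
p=np.array([.549,-.039,.065])
for rr in (.026,.0525,.078):
    for a in np.arange(0,6.28,.1):
        q=proj(f,p+rr*np.array([np.cos(a),np.sin(a),0]),s); cv2.circle(g,tuple(int(v) for v in q),1,(0,0,255),-1)
cv2.imwrite('pics/w4o.png',g)
E
```

```text
8.0 [ 0.578  -0.0884  0.202 ] [-0.291   0.4836 -2.8967] 0.007181349123624291
0.97 [322.4, 153.9] [ 0.5499 -0.0415  0.065 ]
```

View pics/w4o.png

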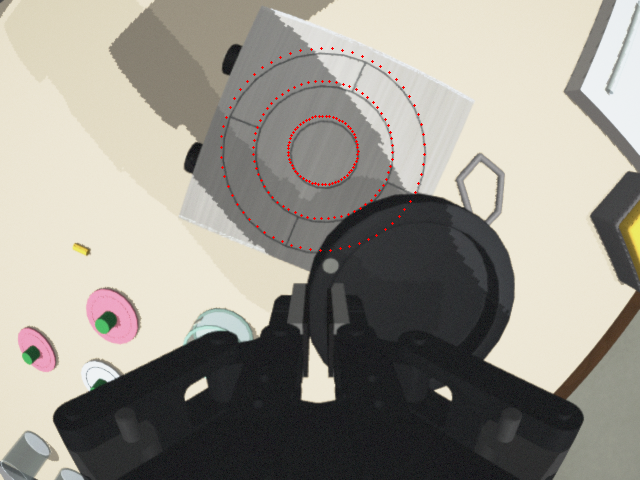

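The overlay sits about 4 px off the printed rings, and the network's point (322,154) matches their centre, so the plate centre is (0.5499,−0.0415). Next I place the block.

```bash
python3 - <<'E'
from h import *
print(tool([.5156,-.0645,.202]),tool([.5156,-.0645,.0765]))
E
```

```text
[ 0.139  -0.094   0.0015] [ 0.1389 -0.0939  0.3152]
```

step_arm(
  rows=[
    [[0.07,-0.05,0],0],
    [[0.139,-0.094,0.03],0],
    [[0.139,-0.094,0.1],0],
    [[0.139,-0.094,0.18],0],
    [[0.139,-0.094,0.25],0],
    [[0.139,-0.094,0.28],0],
    [[0.139,-0.094,0.295],0],
    [[0.139,-0.094,0.303],0],
    [[0.139,-0.094,0.308],0],
    [[0.139,-0.094,0.312],0],
    [[0.139,-0.094,0.314],0],
    [[0.139,-0.094,0.314],0],
  ],
)

```text
clock: 9.6
tcp_pos: [0.5163, -0.0657, 0.077]
tool_rot: [0.462, 0.887, 0.0, 0.0]
force: [-0.5, -1.1, -2.4]
finger_gap: 0.007
```

```bash
python3 - <<'E'
from h import *
s=bot.read_state(); print(tool([.5156,-.0645,.0765]),s['force'],s['moment'])
E
```

```text
[0.0034 0.0003 0.0012] [-0.4551 -1.0888 -2.3938] [-0.1426  0.1005 -0.0162]
```

step_arm(
  rows=[
    [[0.0034,0,0.0005],0],
    [[0.0034,0,0.0015],0],
    [[0.0034,0,0.0025],0],
    [[0.0034,0,0.003],0],
    [[0.0034,0,0.003],0],
  ],
)

```text
clock: 10.22
tcp_pos: [0.5155, -0.0645, 0.076]
tool_rot: [0.462, 0.887, 0.0, 0.0]
force: [-2.6, 1.4, 6.3]
finger_gap: 0.0068
```

step_arm(
  rows=[
    [[0,0,0],0],
    [[0,0,0],0],
    [[0,0,0],0],
    [[0,0,0],0],
    [[0,0,-0.05],0],
    [[0,0,-0.12],0],
    [[-0.05,0.05,-0.25],0],
    [[-0.15,0.1,-0.35],0],
    [[-0.15,0.1,-0.35],0],
    [[-0.15,0.1,-0.35],0],
  ],
  grip=0.33,
)

```text
clock: 11.48
tcp_pos: [0.5818, -0.0905, 0.2147]
tool_rot: [0.462, 0.887, -0.0, -0.001]
force: [-0.1, 0.0, -0.5]
finger_gap: 0.0283
```

```bash
python3 - <<'E'
from h import *
s,f=look('w5'); print(s['clock'],s['tcp_pos'],s['force'],s['finger_gap'])
for r in bot.outline_of(f,'block'): print(r['conf'],r['bbox'],fitc(f,r['mask'],.085,s))
g=f['frame'].copy()
p=np.array([.5499,-.0415,.065])
for rr in (.0525,.078):
    for a in np.arange(0,6.28,.1):
        q=proj(f,p+rr*np.array([np.cos(a),np.sin(a),0]),s); cv2.circle(g,tuple(int(v) for v in q),1,(0,0,255),-1)
cv2.imwrite('pics/w5o.png',g)
E
```

```text
11.475 [ 0.5818 -0.0905  0.2147] [-0.0756  0.0407 -0.5375] 0.028269373505266655
0.83 [257.0, 89.4, 383.6, 210.0] (array([ 0.55  , -0.0412]), np.float64(0.045613089548322314), np.float64(0.0003419996007176097))
```

View pics/w5o.png

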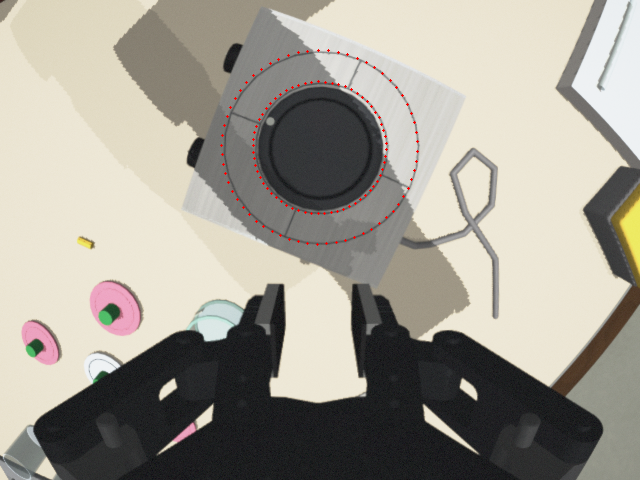

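The block fits at (0.550,−0.0412), within 0.5 mm of the printed rings' centre, and is concentric in the picture. Next is the dish.

```bash
python3 - <<'E'
from h import *
print(tool([.575,-.264,.2]))
E
```

```text
[-0.3473 -0.2619  0.0354]
```

step_arm(
  rows=[
    [[-0.347,-0.262,0.035],0],
    [[-0.347,-0.262,0.035],0],
    [[-0.347,-0.262,0.035],0],
    [[-0.347,-0.262,0.035],0],
    [[-0.347,-0.262,0.035],0],
    [[-0.347,-0.262,0.035],0],
  ],
  grip=1,
)

```text
clock: 12.32
tcp_pos: [0.5764, -0.2629, 0.2017]
tool_rot: [0.461, 0.887, 0.0, -0.0]
force: [-0.3, 0.2, -0.1]
finger_gap: 0.085
```

```bash
python3 - <<'E'
from h import *
s,f=look('w6'); print(s['clock'],s['tcp_pos'],s['finger_gap'])
for r in bot.outline_of(f,'dish')[:2]: print(r['conf'],r['bbox'],fitc(f,r['mask'],.04,s))
for r in bot.pinpoint(f,'dish')[:2]: print(r['conf'],r['position'],at(f,r['position'],.0,s))
g=f['frame'].copy(); p0=at(f,bot.pinpoint(f,'dish')[0]['position'],0,s)
for z,c in ((0,(255,0,0)),(.04,(0,0,255))):
    for a in np.arange(0,6.28,.15):
        q=proj(f,p0+np.array([.034*np.cos(a),.034*np.sin(a),z]),s); cv2.circle(g,tuple(int(v) for v in q),1,c,-1)
cv2.imwrite('pics/w6o.png',g)
E
```

```text
12.325 [ 0.5764 -0.2629  0.2017] 0.0849976313382569
0.73 [272.6, 169.4, 358.1, 249.1] (array([ 0.5722, -0.261 ]), np.float64(0.03398545486363326), np.float64(0.0011160907913225586))
0.78 [313.7, 208.2] [ 0.5738 -0.2649  0.    ]
```

View pics/w6o.png

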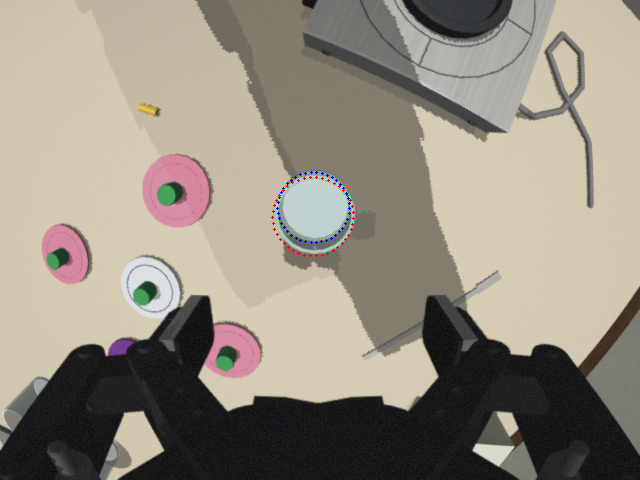

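The dish is at (315,212), clear of everything. The rim fit has radius 34.0 mm, so I use (0.5725,−0.2615).

```bash
python3 - <<'E'
from h import *
print(tool([.5725,-.2615,.012]))
E
```

```text
[ 0.0105 -0.0056  0.4748]
```

step_arm(
  rows=[
    [[0.01,-0.006,0.12],0],
    [[0.01,-0.006,0.26],0],
    [[0.01,-0.006,0.36],0],
    [[0.01,-0.006,0.4],0],
    [[0.01,-0.006,0.44],0],
    [[0.01,-0.006,0.465],0],
    [[0.01,-0.006,0.475],0],
    [[0.01,-0.006,0.475],0],
    [[0.01,-0.006,0.475],0],
  ],
)

```text
clock: 13.65
tcp_pos: [0.5727, -0.2629, 0.0124]
tool_rot: [0.462, 0.887, -0.0, 0.001]
force: [-0.3, -0.3, 0.4]
finger_gap: 0.0855
```

```bash
python3 - <<'E'
from h import *
s,f=look('w7'); print(s['clock'],s['tcp_pos'],s['finger_gap'],s['force'])
for r in bot.outline_of(f,'dish')[:2]: print(r['conf'],r['bbox'],fitc(f,r['mask'],.04,s))
E
```

```text
13.65 [ 0.5727 -0.2629  0.0124] 0.08546922830837418 [-0.3357 -0.3371  0.3959]
0.58 [224.9, 217.4, 414.1, 398.9] (array([ 0.5707, -0.2587]), np.float64(0.0352758954141487), np.float64(0.002004870233777757))
```

View pics/w7.png

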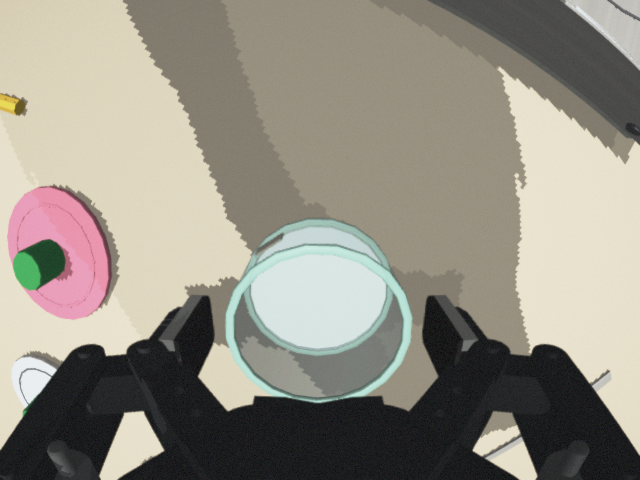

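```bash
python3 - <<'E'
from h import *
s,f=look('w7b')
P=np.array([at(f,p,.04,s)[:2] for p in [(227,322),(411,322),(319,244),(258,266),(380,266),(251,376)]])
A=np.c_[2*P,np.ones(len(P))]; x=np.linalg.lstsq(A,(P**2).sum(1),rcond=None)[0]; print(x[:2],np.sqrt(x[2]+x[:2]@x[:2]), tool([*x[:2],.0124]))
E
```

```text
[ 0.573  -0.2613] 0.03298648160944652 [ 0.0024  0.0031 -0.0006]
```

The jaws straddle the dish, with the rim ellipse at columns 227–411. I shift 1 mm, grip and lift.

step_arm(
  rows=[
    [[0.0025,0.003,0],0],
    [[0.0025,0.003,0],0],
    [[0.0025,0.003,0],0],
    [[0.0025,0.003,0],0],
    [[0.0025,0.003,0],0],
    [[0.0025,0.003,-0.02],0],
    [[0.0025,0.003,-0.08],0],
    [[0.0025,0.003,-0.2],0],
    [[0.0025,0.003,-0.32],0],
    [[0.0025,0.003,-0.38],0],
    [[0.0025,0.003,-0.38],0],
    [[0.0025,0.003,-0.38],0],
  ],
  grip=0,
)

```text
clock: 15.3
tcp_pos: [0.5721, -0.2607, 0.1626]
tool_rot: [0.462, 0.887, 0.0, -0.001]
force: [-0.2, 0.3, -1.0]
finger_gap: 0.0667
```

```bash
python3 - <<'E'
from h import *
s,f=look('w8'); print(s['clock'],s['tcp_pos'],s['finger_gap'],s['force'])
print(tool([.55,-.0412,.165]))
E
```

```text
15.3 [ 0.5721 -0.2607  0.1626] 0.0667142781889666 [-0.2082  0.2998 -0.9606]
[ 0.4806  0.2701 -0.0063]
```

View pics/w8.png

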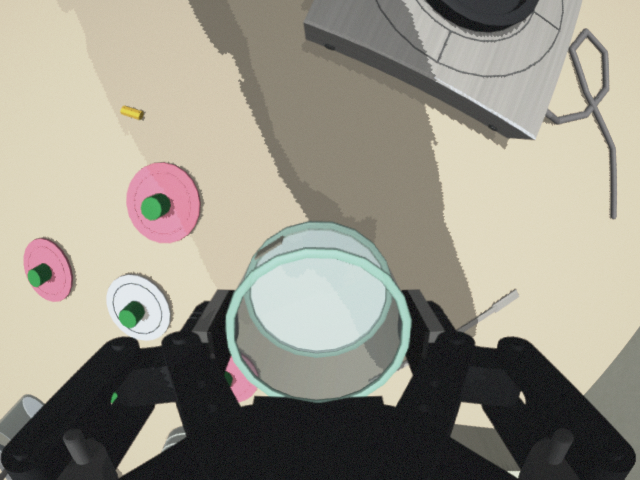

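```bash
python3 - <<'E'
from h import *
s=bot.read_state(); f=bot.grab_frame('wrist')
def fit(pts,z):
    P=np.array([at(f,p,z,s)[:2] for p in pts])
    A=np.c_[2*P,np.ones(len(P))]; x=np.linalg.lstsq(A,(P**2).sum(1),rcond=None)[0]; return x[:2],np.sqrt(x[2]+x[:2]@x[:2])
z=s['tcp_pos'][2]-.0124+.04
x,r=fit([(228,325),(411,325),(319,249),(258,271),(380,271),(251,379)],z); print(x,r,'off tool',R.from_quat(s['tool_rot']).inv().apply([*(x-s['tcp_pos'][:2]),0]))
# inner bottom edge of foot outer ellipse top
print([R.from_quat(s['tool_rot']).inv().apply(at(f,p,z-.04,s)-s['tcp_pos']) for p in [(319,222),(319,355)]])
off=x-s['tcp_pos'][:2]; t=np.array([.55,-.0412])-off; print(t,tool([*t,.165]))
E
```

```text
[ 0.5735 -0.2606] 0.03305784594266637 off tool [-0.0009  0.0013 -0.    ]
[array([0.0319, 0.0012, 0.0125]), array([-0.0354,  0.0013,  0.0123])]
[ 0.5484 -0.0412] [ 0.4829  0.2667 -0.0064]
```

step_arm(
  rows=[
    [[0.04,0.02,-0.006],0],
    [[0.13,0.07,-0.006],0],
    [[0.25,0.14,-0.006],0],
    [[0.36,0.2,-0.006],0],
    [[0.44,0.245,-0.006],0],
    [[0.475,0.263,-0.006],0],
    [[0.483,0.2685,-0.006],0],
    [[0.483,0.2685,-0.006],0],
    [[0.483,0.2685,-0.006],0],
    [[0.483,0.2685,0.05],0],
    [[0.483,0.2685,0.09],0],
    [[0.483,0.2685,0.09],0],
  ],
)

```text
clock: 16.9
tcp_pos: [0.5489, -0.0419, 0.1267]
tool_rot: [0.462, 0.887, -0.0, -0.001]
force: [-0.8, -0.3, 0.0]
finger_gap: 0.0669
```

```bash
python3 - <<'E'
from h import *
s,f=look('w9'); print(s['clock'],s['tcp_pos'],s['force'],tool([.5489,-.0406,.0855]))
E
```

```text
16.9 [ 0.5489 -0.0419  0.1267] [-0.8098 -0.3077  0.0455] [0.0035 0.0007 0.1051]
```

View pics/w9.png

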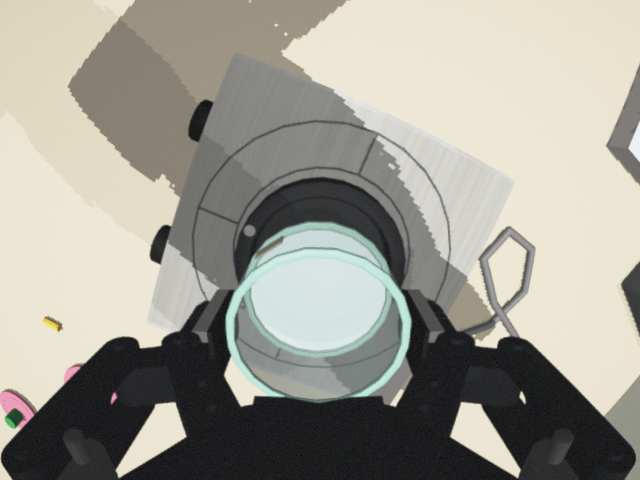

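The dish hangs centred over the block, with the recess just behind it. I lower it slowly.

step_arm(
  rows=[
    [[0.0035,0.0007,0.01],0],
    [[0.0035,0.0007,0.025],0],
    [[0.0035,0.0007,0.04],0],
    [[0.0035,0.0007,0.055],0],
    [[0.0035,0.0007,0.068],0],
    [[0.0035,0.0007,0.078],0],
    [[0.0035,0.0007,0.085],0],
    [[0.0035,0.0007,0.091],0],
    [[0.0035,0.0007,0.096],0],
    [[0.0035,0.0007,0.1],0],
    [[0.0035,0.0007,0.102],0],
    [[0.0035,0.0007,0.102],0],
  ],
)

```text
clock: 18.45
tcp_pos: [0.5491, -0.04, 0.0869]
tool_rot: [0.462, 0.887, -0.0, -0.0]
force: [0.1, 0.1, -1.5]
finger_gap: 0.0668
```

```bash
python3 - <<'E'
from h import *
s=bot.read_state(); print(tool([.5489,-.0406,.0855]),s['force'],s['moment'],s['finger_gap'])
E
```

```text
[-0.001  -0.0014  0.0035] [ 0.0953  0.0578 -1.4779] [-0.0129 -0.0108  0.058 ] 0.0667918729141692
```

step_arm(
  rows=[
    [[-0.001,-0.001,0.001],0],
    [[-0.001,-0.001,0.002],0],
    [[-0.001,-0.001,0.003],0],
    [[-0.001,-0.001,0.004],0],
    [[-0.001,-0.001,0.004],0],
  ],
)

```text
clock: 19.08
tcp_pos: [0.5491, -0.0406, 0.0857]
tool_rot: [0.462, 0.887, -0.0, 0.0]
force: [-1.1, -0.0, 5.2]
finger_gap: 0.0671
```

Contact came at the expected seated height. I release and rise.

step_arm(
  rows=[
    [[0,0,0],0],
    [[0,0,0],0],
    [[0,0,0],0],
    [[0,0,0],0],
    [[0,0,-0.05],0],
    [[0,0,-0.15],0],
    [[0,0,-0.28],0],
    [[-0.1,0,-0.35],0],
    [[-0.2,0,-0.35],0],
    [[-0.2,0,-0.35],0],
  ],
  grip=1,
)

```text
clock: 20.32
tcp_pos: [0.5961, -0.1081, 0.2251]
tool_rot: [0.463, 0.887, -0.0, 0.0]
force: [-0.4, 0.4, -1.1]
finger_gap: 0.0856
```

```bash
python3 - <<'E'
from h import *
s,f=look('w10'); print(s['clock'],s['tcp_pos'],s['force'],s['finger_gap'])
for r in bot.outline_of(f,'dish')[:1]: print('dish rim',r['conf'],r['bbox'],fitc(f,r['mask'],.113,s))
for r in bot.outline_of(f,'block')[:1]: print('block',r['conf'],r['bbox'])
for r in bot.pinpoint(f,'dish')[:1]: print(at(f,r['position'],.073,s))
g=f['frame'].copy()
for z,c,rr in ((.113,(0,0,255),.034),(.085,(0,255,0),.0465),(.085,(255,0,255),.0375)):
    for a in np.arange(0,6.28,.15):
        q=proj(f,np.array([.55+rr*np.cos(a),-.0412+rr*np.sin(a),z]),s); cv2.circle(g,tuple(int(v) for v in q),1,c,-1)
cv2.imwrite('pics/w10o.png',g[20:340,120:520].repeat(2,0).repeat(2,1)[:600])
E
```

```text
20.325 [ 0.5961 -0.1081  0.2251] [-0.3632  0.445  -1.0739] 0.08561783745722429
dish rim 0.9 [267.1, 66.9, 368.1, 163.9] (array([ 0.5504, -0.0412]), np.float64(0.033678334279455845), np.float64(0.0003641131977126199))
block 0.63 [255.4, 56.8, 378.7, 176.1]
[ 0.5469 -0.0396  0.073 ]
```

View pics/w10o.png

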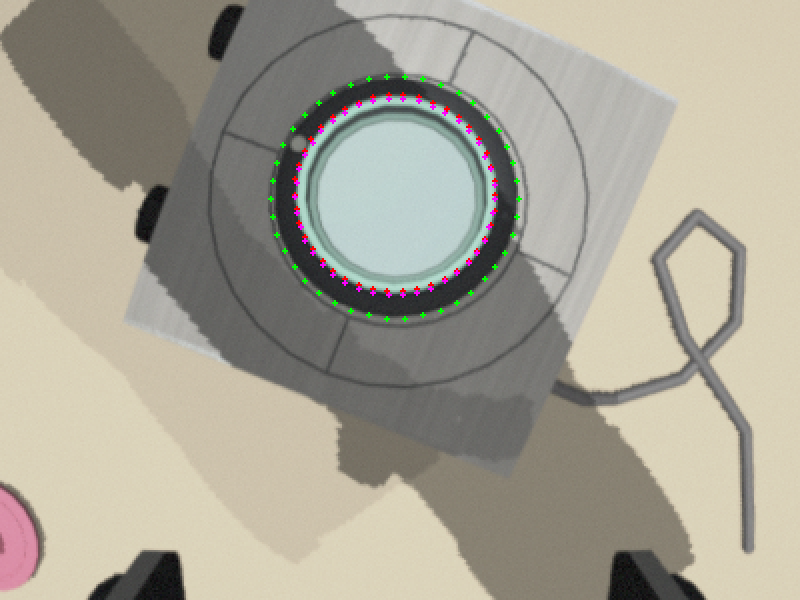

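The dish rim fits (0.5504,−0.0412), concentric with the block to 0.5 mm, with its rim at seated height. Next is the blue bar.

```bash
python3 - <<'E'
from h import *
print(tool([.556,.264,.2]))
E
```

```text
[0.8104 0.4519 0.0631]
```

step_arm(
  rows=[
    [[0.81,0.452,0.063],0],
    [[0.81,0.452,0.063],0],
    [[0.81,0.452,0.063],0],
    [[0.81,0.452,0.063],0],
    [[0.81,0.452,0.063],0],
    [[0.81,0.452,0.063],0],
    [[0.81,0.452,0.063],0],
    [[0.81,0.452,0.063],0],
    [[0.81,0.452,0.063],0],
  ],
  grip=0.33,
)

```text
clock: 21.65
tcp_pos: [0.5571, 0.2621, 0.2003]
tool_rot: [0.462, 0.887, -0.0, 0.0]
force: [-0.2, -0.1, -0.2]
finger_gap: 0.0283
```

```bash
cat > bar.py <<'E'
from h import *
def bar(f,s,z):
    hsv=cv2.cvtColor(f['frame'],cv2.COLOR_BGR2HSV); m=cv2.inRange(hsv,(105,120,40),(130,255,255))
    n,l,st,c=cv2.connectedComponentsWithStats(m)
    pp=bot.pinpoint(f,'bar')
    print([(round(r['conf'],2),np.round(r['position'])) for r in pp[:2]])
    i=min(range(1,n),key=lambda i:np.hypot(*(c[i]-pp[0]['position']))+(1e3 if st[i][4]<80 else 0))
    ys,xs=np.nonzero(l==i); P=np.array([at(f,(x,y),z,s)[:2] for x,y in zip(xs,ys)])
    (cx,cy),(w,h),a=cv2.minAreaRect((P*1e4).astype('float32')); c0=P.mean(0); e,v=np.linalg.eigh(np.cov((P-c0).T)); d=v[:,1]
    yaw=np.degrees(np.arctan2(d[1],d[0])); M=R.from_quat(s['tool_rot']).as_matrix(); ty=np.degrees(np.arctan2(M[1,0],M[0,0]))
    print('px',c[i],'centre',cx/1e4,cy/1e4,'mean',c0,'size',w/10,h/10,'yaw',yaw,'tool yaw',ty); return cx/1e4,cy/1e4,yaw,ty
E
python3 - <<'E'
from bar import *
s,f=look('w11'); print(s['clock'],s['tcp_pos'])
cx,cy,y,ty=bar(f,s,.008); d=(y-ty+90)%180-90; print('turn norm',-d/180, tool([cx,cy,.06]),tool([cx,cy,.0035]))
E
```

```text
21.65 [0.5571 0.2621 0.2003]
[(0.58, array([318., 208.]))]
px [315.9218 205.9707] centre 0.553971875 0.264360693359375 mean [0.554  0.2644] size 39.402374267578125 9.0187255859375 yaw 79.20938751396244 tool yaw 124.95818940188248
turn norm 0.25416001048844467 [ 0.0098 -0.0034  0.3508] [ 0.0099 -0.0034  0.492 ]
```

View pics/w11.png

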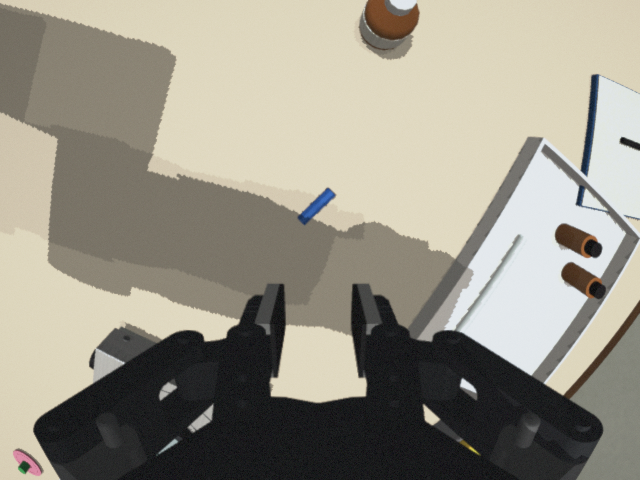

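The blue bar is at (316,206), 39×9 mm as measured, with clear space round it.

step_arm(
  rows=[
    [[0.01,-0.0035,0.1],0.254],
    [[0.01,-0.0035,0.2],0.254],
    [[0.01,-0.0035,0.3],0.254],
    [[0.01,-0.0035,0.34],0.254],
    [[0.01,-0.0035,0.36],0.254],
    [[0.01,-0.0035,0.4],0.254],
    [[0.01,-0.0035,0.44],0.254],
    [[0.01,-0.0035,0.47],0.254],
    [[0.01,-0.0035,0.485],0.254],
    [[0.01,-0.0035,0.491],0.254],
    [[0.01,-0.0035,0.491],0.254],
    [[0.01,-0.0035,0.491],0.254],
  ],
)

```text
clock: 23.25
tcp_pos: [0.5539, 0.2657, 0.0042]
tool_rot: [0.77, 0.638, 0.0, 0.0]
force: [-1.0, 0.9, -0.6]
finger_gap: 0.0278
```

```bash
python3 - <<'E'
from bar import *
s,f=look('w12'); print(s['clock'],s['tcp_pos'],s['force'])
cx,cy,y,ty=bar(f,s,.008); print(tool([cx,cy,.0035]))
E
```

```text
23.25 [0.5539 0.2657 0.0042] [-0.9725  0.9008 -0.5862]
[(0.98, array([316., 308.]))]
px [317.4341 305.5536] centre 0.554484033203125 0.2647632568359375 mean [0.5547 0.2661] size 42.845175170898436 9.61819076538086 yaw 79.26107718535631 tool yaw 79.31005396075449
[-0.002   0.0019  0.0015]
```

step_arm(
  rows=[
    [[-0.002,0.002,0],0],
    [[-0.002,0.002,0],0],
    [[-0.002,0.002,0],0],
    [[-0.002,0.002,0],0],
    [[-0.002,0.002,0],0],
    [[-0.002,0.002,-0.05],0],
    [[-0.002,0.002,-0.15],0],
    [[-0.002,0.002,-0.28],0],
    [[-0.002,0.002,-0.4],0],
    [[-0.002,0.002,-0.48],0],
    [[-0.002,0.002,-0.48],0],
    [[-0.002,0.002,-0.48],0],
  ],
  grip=0,
)

```text
clock: 24.85
tcp_pos: [0.5538, 0.2644, 0.1948]
tool_rot: [0.77, 0.638, -0.001, -0.0]
force: [-0.7, -1.0, 0.5]
finger_gap: 0.007
```

```bash
python3 - <<'E'
from bar import *
s,f=look('w13'); print(s['clock'],s['tcp_pos'],s['force'],s['finger_gap'])
cx,cy,y,ty=bar(f,s,s['tcp_pos'][2]+.004); t=np.array([.5502,-.0412])-(np.array([cx,cy])-s['tcp_pos'][:2])
print(t,tool([*t,s['tcp_pos'][2]]),tool([.5502,-.0412,.2]))
E
```

```text
24.85 [0.5538 0.2644 0.1948] [-0.6517 -0.9963  0.5111] 0.0069614830156213775
[(0.84, array([318., 306.]))]
px [317.7965 302.2448] centre 0.55484130859375 0.264691943359375 mean [0.5551 0.2664] size 43.00206298828125 8.888796997070312 yaw 79.1239884957927 tool yaw 79.30180739527006
[ 0.5492 -0.0415] [-0.7531  0.1313 -0.0008] [-0.7521  0.1336 -0.0138]
```

step_arm(
  rows=[
    [[-0.06,0.01,0],0],
    [[-0.18,0.03,0],0],
    [[-0.32,0.06,0],0],
    [[-0.46,0.08,0],0],
    [[-0.6,0.105,0],0],
    [[-0.69,0.12,0],0],
    [[-0.74,0.13,0],0],
    [[-0.7525,0.132,0],0],
    [[-0.7525,0.132,0],0],
    [[-0.7525,0.132,0.1],0],
    [[-0.7525,0.132,0.15],0],
    [[-0.7525,0.132,0.15],0],
  ],
)

```text
clock: 26.45
tcp_pos: [0.5492, -0.0394, 0.1344]
tool_rot: [0.769, 0.639, -0.001, -0.001]
force: [0.1, -0.4, 0.2]
finger_gap: 0.0072
```

```bash
python3 - <<'E'
from h import *
s,f=look('w14'); print(s['clock'],s['tcp_pos'],s['force'],tool([.5496,-.0414,.0815]))
E
```

```text
26.45 [ 0.5492 -0.0394  0.1344] [ 0.0528 -0.3689  0.2258] [-0.0043 -0.0002  0.1353]
```

View pics/w14.png

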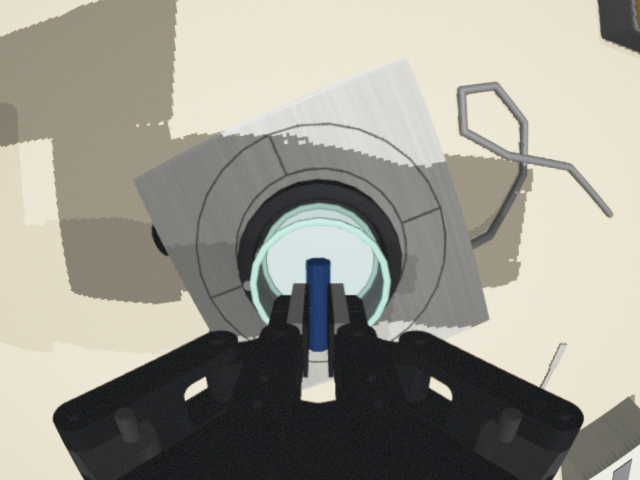

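The bar is held between the fingers, centred above the dish mouth, so I lower it in.

step_arm(
  rows=[
    [[-0.004,0,0.015],0],
    [[-0.004,0,0.035],0],
    [[-0.004,0,0.06],0],
    [[-0.004,0,0.08],0],
    [[-0.004,0,0.1],0],
    [[-0.004,0,0.115],0],
    [[-0.004,0,0.124],0],
    [[-0.004,0,0.13],0],
    [[-0.004,0,0.133],0],
    [[-0.004,0,0.135],0],
    [[-0.004,0,0.136],0],
    [[-0.004,0,0.136],0],
  ],
)

```text
clock: 28.0
tcp_pos: [0.55, -0.0425, 0.0814]
tool_rot: [0.77, 0.638, 0.0, 0.0]
force: [0.1, 0.3, -0.1]
finger_gap: 0.0072
```

step_arm(
  rows=[
    [[0,0,0.001],0],
    [[0,0,0.002],0],
    [[0,0,0.003],0],
    [[0,0,0.0035],0],
    [[0,0,0.0035],0],
  ],
)

```text
clock: 28.62
tcp_pos: [0.55, -0.0425, 0.0801]
tool_rot: [0.77, 0.638, 0.0, 0.0]
force: [-0.7, -0.3, 3.1]
finger_gap: 0.0071
```

Floor contact at the expected height. I open a little and rise.

step_arm(
  rows=[
    [[0,0,0],0],
    [[0,0,0],0],
    [[0,0,0],0],
    [[0,0,-0.03],0],
    [[0,0,-0.07],0],
    [[0,0,-0.13],0],
    [[0,0,-0.22],0],
    [[0,0,-0.33],0],
    [[-0.1,0,-0.36],0],
    [[-0.2,0,-0.36],0],
    [[-0.2,0,-0.36],0],
  ],
  grip=0.2,
)

```text
clock: 30.0
tcp_pos: [0.5351, -0.1234, 0.2254]
tool_rot: [0.771, 0.637, 0.0, 0.001]
force: [0.4, 0.9, 0.0]
finger_gap: 0.0174
```

```bash
python3 - <<'E'
from bar import *
s,f=look('w15'); print(s['clock'],s['tcp_pos'],s['force'],s['finger_gap'])
bar(f,s,.083)
for r in bot.outline_of(f,'dish')[:1]: print('dish rim',r['conf'],r['bbox'],fitc(f,r['mask'],.113,s))
print(tool([.477,-.434,.22]))
E
```

```text
30.0 [ 0.5351 -0.1234  0.2254] [0.4416 0.8589 0.0024] 0.01739090180745795
[(0.79, array([318., 118.]))]
px [316.5949 117.6271] centre 0.55059873046875 -0.04264566345214844 mean [ 0.5507 -0.0424] size 38.46730346679688 8.3319580078125 yaw 79.76096667809428 tool yaw 79.13022056865051
dish rim 0.75 [264.2, 63.1, 368.0, 158.4] (array([ 0.5503, -0.0412]), np.float64(0.033523771008040895), np.float64(0.00037028082318863646))
[-0.7967  0.0023  0.0111]
```

The bar lies in the dish at (0.5506,−0.0426), which is 1.5 mm off the dish centre. Now the white lid.

step_arm(
  rows=[
    [[-0.797,0.002,0.011],0],
    [[-0.797,0.002,0.011],0],
    [[-0.797,0.002,0.011],0],
    [[-0.797,0.002,0.011],0],
    [[-0.797,0.002,0.011],0],
    [[-0.797,0.002,0.011],0],
    [[-0.797,0.002,0.011],0],
    [[-0.797,0.002,0.011],0],
  ],
  grip=0.45,
)

```text
clock: 31.15
tcp_pos: [0.4775, -0.4328, 0.2197]
tool_rot: [0.769, 0.639, 0.0, -0.0]
force: [-0.2, 0.4, 0.3]
finger_gap: 0.0382
```

```bash
cat > lid.py <<'E'
from h import *
def lid(f,s,zb):
    out=[]
    for r in bot.outline_of(f,'lid'):
        m=r['mask']; hsv=cv2.cvtColor(f['frame'],cv2.COLOR_BGR2HSV)[m]; ng=hsv[(hsv[:,0]<35)|(hsv[:,0]>95)]
        hg=cv2.inRange(cv2.cvtColor(f['frame'],cv2.COLOR_BGR2HSV),(45,80,20),(85,255,255))*m.astype('uint8')
        ys,xs=np.nonzero(hg); k=at(f,(xs.mean(),ys.mean()),zb+.0235,s)[:2] if len(xs) else None
        print(round(r['conf'],2),np.round(r['bbox']),'sat',np.median(ng[:,1]),'disc',*fitc(f,m,zb+.0085,s),'knob',k)
E
python3 - <<'E'
from lid import *
s,f=look('w16'); print(s['clock'],s['tcp_pos'],s['finger_gap']); lid(f,s,0)
E
```

```text
31.15 [ 0.4775 -0.4328  0.2197] 0.03820349869391327
0.93 [281. 171. 357. 243.] sat 10.0 disc [ 0.4777 -0.4335] 0.03573199612507595 0.0004601852038602299 knob [ 0.4779 -0.4331]
0.89 [187. 223. 254. 291.] sat 88.0 disc [ 0.3673 -0.4679] 0.035149555273272313 0.0005012666078956219 knob [ 0.3674 -0.4676]
0.83 [326. 274. 388. 332.] sat 140.0 disc [ 0.4949 -0.5403] 0.03067395214854451 0.007435391146551548 knob [ 0.4986 -0.5416]
0.78 [233.  68. 308. 140.] sat 100.0 disc [ 0.4529 -0.3259] 0.03500897482986462 0.00039643722377790547 knob [ 0.4527 -0.3259]
0.69 [393. 166. 462. 234.] sat 100.0 disc [ 0.5863 -0.4465] 0.035335046286448325 0.0004776504546604855 knob [ 0.5861 -0.4464]
```

View pics/w16.png

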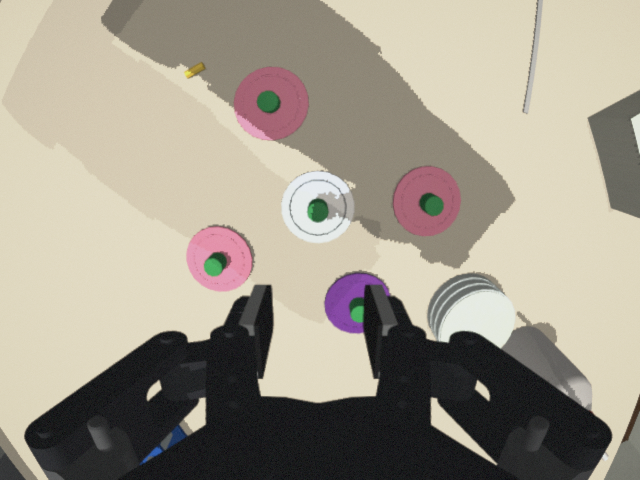

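The white lid (low saturation) is at (317,207), i.e. (0.4778,−0.4333), with the look-alikes clear around it. I grip its knob.

```bash
python3 - <<'E'
from h import *
print(tool([.4778,-.4333,.0125]))
E
```

```text
[-0.0005  0.0008  0.5184]
```

step_arm(
  rows=[
    [[0,0.001,0.12],0],
    [[0,0.001,0.26],0],
    [[0,0.001,0.38],0],
    [[0,0.001,0.43],0],
    [[0,0.001,0.47],0],
    [[0,0.001,0.5],0],
    [[0,0.001,0.514],0],
    [[0,0.001,0.518],0],
    [[0,0.001,0.518],0],
    [[0,0.001,0.518],0],
  ],
)

```text
clock: 32.5
tcp_pos: [0.4774, -0.435, 0.0128]
tool_rot: [0.77, 0.638, 0.0, 0.0]
force: [0.1, 0.8, -0.6]
finger_gap: 0.0385
```

step_arm(
  rows=[
    [[0,0,0],0],
    [[0,0,0],0],
    [[0,0,0],0],
    [[0,0,0],0],
    [[0,0,0],0],
    [[0,0,-0.03],0],
    [[0,0,-0.1],0],
    [[0,0,-0.22],0],
    [[0,0,-0.36],0],
    [[0,0,-0.45],0],
    [[0,0,-0.45],0],
    [[0,0,-0.45],0],
  ],
  grip=0,
)

```text
clock: 34.0
tcp_pos: [0.4768, -0.4343, 0.1918]
tool_rot: [0.77, 0.638, -0.0, -0.0]
force: [0.6, 0.3, -0.8]
finger_gap: 0.0178
```

```bash
python3 - <<'E'
from lid import *
s,f=look('w17'); print(s['clock'],s['tcp_pos'],s['finger_gap'],s['force'])
lid(f,s,s['tcp_pos'][2]-.0125); print(tool([.5503,-.0412,s['tcp_pos'][2]]))
E
```

```text
34.0 [ 0.4768 -0.4343  0.1918] 0.017750178785147046 [ 0.6445  0.2925 -0.8416]
0.92 [236. 214. 399. 361.] sat 14.0 disc [ 0.4786 -0.4296] 0.02983613857107066 0.008917791022058037 knob [ 0.4782 -0.4316]
0.86 [225.  61. 306. 138.] sat 100.0 disc [ 0.4737 -0.3479] 0.01575789413352703 0.00018802603240701603 knob [ 0.4746 -0.3489]
0.7 [399. 169. 471. 243.] sat 100.0 disc [ 0.5338 -0.4021] 0.015818661594591246 0.00022110697605119264 knob [ 0.531  -0.3998]
0.61 [176. 230. 246. 300.] sat 84.0 disc [ 0.4345 -0.4114] 0.015669982102672207 0.0009162667824353097 knob [ 0.4385 -0.4088]
0.38 [392. 313. 394. 325.] sat 125.0 disc [ 0.5088 -0.4511] 0.0022719413770666266 0.0009694678897625952 knob None
[ 0.999  -0.0011 -0.0007]
```

```bash
python3 - <<'E'
from lid import *
from scipy.optimize import least_squares
s=bot.read_state(); f=bot.grab_frame('wrist'); m=bot.outline_of(f,'lid')[0]['mask']
c=max(cv2.findContours(m.astype('uint8'),cv2.RETR_EXTERNAL,cv2.CHAIN_APPROX_NONE)[0],key=cv2.contourArea)[:,0].astype(float); c=c[c[:,1]<282]
P=np.array([at(f,p,s['tcp_pos'][2]-.0128+.0085,s)[:2] for p in c])
r=least_squares(lambda x:np.hypot(*(P-x[:2]).T)-x[2],[*s['tcp_pos'][:2],.036],loss='soft_l1',f_scale=.0005)
r2=least_squares(lambda x:np.hypot(*(P-x[:2]).T)-.0358,s['tcp_pos'][:2],loss='soft_l1',f_scale=.0005)
M=R.from_quat(s['tool_rot']).inv()
for x in (r.x,r2.x): print(x,np.sqrt(2*r.cost/len(P)),'off tool',M.apply([*(x[:2]-s['tcp_pos'][:2]),0]))
t=np.array([.5503,-.0412])-(r2.x-s['tcp_pos'][:2]); print(t,tool([*t,s['tcp_pos'][2]]))
E
```

```text
[ 0.534  -0.4022  0.0162] 0.0002700941915811294 off tool [ 0.0419  0.0506 -0.    ]
[ 0.5194 -0.4297] 0.0002700941915811294 off tool [ 0.0121  0.0413 -0.0001]
[ 0.5075 -0.0455] [ 0.969  -0.1047  0.0018]
```

```bash
cat > held.py <<'E'
from lid import *
from scipy.optimize import least_squares
s=bot.read_state(); f=bot.grab_frame('wrist'); cv2.imwrite('pics/held.png',f['frame'])
m=max((r['mask'] for r in bot.outline_of(f,'lid')),key=np.sum)
c=max(cv2.findContours(m.astype('uint8'),cv2.RETR_EXTERNAL,cv2.CHAIN_APPROX_NONE)[0],key=cv2.contourArea)[:,0].astype(float); print(c.min(0),c.max(0)); c=c[c[:,1]<282]
P=np.array([at(f,p,s['tcp_pos'][2]-.0128+.0085,s)[:2] for p in c])
M=R.from_quat(s['tool_rot']).inv()
for fix in (0,1):
    r=least_squares(lambda x:np.hypot(*(P-x[:2]).T)-(.0358 if fix else x[2]),[*s['tcp_pos'][:2],.036],loss='soft_l1',f_scale=.0005)
    off=r.x[:2]-s['tcp_pos'][:2]; print(s['clock'],r.x,np.sqrt(2*r.cost/len(P)),'off tool',M.apply([*off,0]))
t=np.array([.5503,-.0412])-off; print(t,s['tcp_pos'],tool([*t,s['tcp_pos'][2]]))
E
python3 held.py
```

```text
[238. 215.] [398. 361.]
34.2 [ 0.478  -0.4312  0.0345] 0.0011185212653235747 off tool [0.0031 0.0008 0.    ]
34.2 [ 0.4777 -0.4327  0.036 ] 0.0011696523061857102 off tool [0.0016 0.0007 0.    ]
[ 0.5493 -0.0426] [ 0.4767 -0.4341  0.191 ] [ 0.9958 -0.0038  0.0019]
```

step_arm(
  rows=[
    [[0.06,0,0],0],
    [[0.18,0,0],0],
    [[0.32,-0.001,0],0],
    [[0.46,-0.002,0],0],
    [[0.6,-0.003,0],0],
    [[0.74,-0.003,0],0],
    [[0.86,-0.003,0],0],
    [[0.94,-0.003,0],0],
    [[0.985,-0.003,0],0],
    [[0.996,-0.003,0],0],
    [[0.996,-0.003,0],0],
    [[0.996,-0.003,0],0],
  ],
)

```text
clock: 35.8
tcp_pos: [0.5498, -0.044, 0.1922]
tool_rot: [0.77, 0.638, -0.0, 0.0]
force: [-0.4, -0.1, -0.0]
finger_gap: 0.0174
```

```bash
python3 held.py; python3 - <<'E'
from h import *
print(tool([.5495,-.0427,.135]),tool([.5495,-.0427,.1218]),bot.read_state()['force'])
E
```

```text
[238. 214.] [398. 363.]
35.8 [ 0.5512 -0.0412  0.0348] 0.00019732018619689846 off tool [ 0.003   0.0009 -0.    ]
35.8 [ 0.551  -0.0424  0.036 ] 0.00034821763109434167 off tool [ 0.0018  0.0008 -0.    ]
[ 0.5491 -0.0428] [ 0.5498 -0.044   0.1922] [ 0.0023 -0.0022  0.0001]
[ 0.0027 -0.0013  0.1432] [ 0.0027 -0.0013  0.1762] [ 0.3141 -0.1232 -0.3853]
```

step_arm(
  rows=[
    [[0.002,-0.0015,0.02],0],
    [[0.002,-0.0015,0.06],0],
    [[0.002,-0.0015,0.1],0],
    [[0.002,-0.0015,0.13],0],
    [[0.002,-0.0015,0.145],0],
    [[0.002,-0.0015,0.153],0],
    [[0.002,-0.0015,0.159],0],
    [[0.002,-0.0015,0.164],0],
    [[0.002,-0.0015,0.168],0],
    [[0.002,-0.0015,0.171],0],
    [[0.002,-0.0015,0.173],0],
    [[0.002,-0.0015,0.173],0],
  ],
)

```text
clock: 37.4
tcp_pos: [0.5494, -0.042, 0.1231]
tool_rot: [0.77, 0.638, -0.0, -0.0]
force: [-0.3, 0.1, -0.4]
finger_gap: 0.0177
```

```bash
python3 - <<'E'
from h import *
s=bot.read_state(); print(tool([.5495,-.0427,.1218]),s['force'],s['moment'])
E
```

```text
[-0.0016  0.0005  0.0032] [-0.2654  0.0778 -0.4026] [0.0141 0.0145 0.0124]
```

The step is already below the rim without contact, so it is in the mouth. I take the last millimetre slowly.

step_arm(
  rows=[
    [[-0.001,0,0.001],0],
    [[-0.001,0,0.002],0],
    [[-0.001,0,0.003],0],
    [[-0.001,0,0.004],0],
    [[-0.001,0,0.004],0],
  ],
)

```text
clock: 38.02
tcp_pos: [0.5495, -0.0424, 0.1218]
tool_rot: [0.77, 0.638, 0.0, 0.0]
force: [-0.8, 0.7, 4.5]
finger_gap: 0.0176
```

Contact came at exactly the seated height. I release, rise and look.

step_arm(
  rows=[
    [[0,0,0],0],
    [[0,0,0],0],
    [[0,0,0],0],
    [[0,0,0],0],
    [[0,0,-0.05],0],
    [[0,0,-0.12],0],
    [[0,0,-0.2],0],
    [[-0.1,0,-0.28],0],
    [[-0.25,0,-0.3],0],
    [[-0.3,0,-0.3],0],
    [[-0.3,0,-0.3],0],
  ],
  grip=0.4,
)

```text
clock: 39.4
tcp_pos: [0.5267, -0.1612, 0.2411]
tool_rot: [0.771, 0.637, -0.0, -0.0]
force: [1.0, 1.1, 0.1]
finger_gap: 0.0341
```

```bash
python3 - <<'E'
from lid import *
s,f=look('w18'); print(s['clock'],s['tcp_pos'],s['finger_gap'],s['force']); lid(f,s,.109)
t=bot.grab_frame('scene')
a=cv2.resize(t['frame'][190:320,230:400],(680,520)[:2]); b=f['frame'][20:260,180:460]
cv2.imwrite('pics/fin.png',np.hstack([cv2.resize(t['frame'][190:330,235:395],(400,350)),cv2.resize(b,(400,350))]))
for n,z in (('bottle',0),('short_bar',.004)):
    for r in bot.pinpoint(t,n)[:1]: print(n,r['conf'],at(t,r['position'],z))
E
```

```text
39.4 [ 0.5267 -0.1612  0.2411] 0.0341197004454051 [0.9697 1.0973 0.122 ]
0.86 [267.  16. 369. 114.] sat 7.0 disc [ 0.5505 -0.0417] 0.035325019003325124 0.00034672808001034067 knob [ 0.5504 -0.0412]
0.71 [270. 324. 310. 372.] sat 80.0 disc [ 0.4838 -0.2592] 0.021869722256848013 0.004314512439041927 knob [ 0.4798 -0.2538]
bottle 0.91 [ 0.5114  0.4355 -0.    ]
short_bar 0.36 [ 0.395  -0.2672  0.004 ]
```

View pics/fin.png

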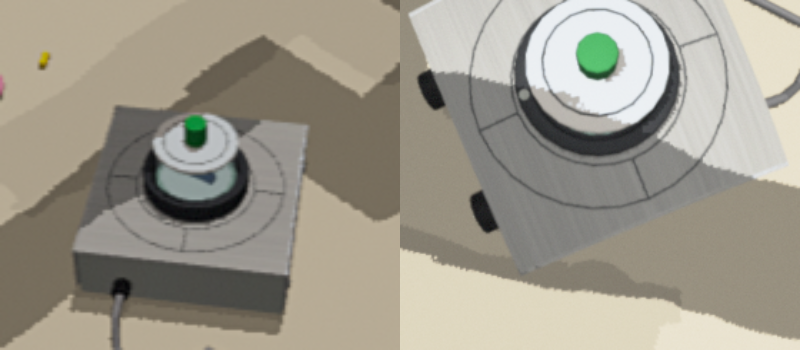

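The picture shows the full stack: block centred on the rings, dish in it, bar visible inside, and the white lid flat and centred. I hand in.

```bash
python3 -c "
from station import bot; print(bot.finish_job())"
```

```text
the job is handed in; nothing more can be done
None
```

The set-up is built on the hotplate in the order you asked: block, dish, blue bar, then the white lid. I let go of each part before fetching the next, and handed the job in at about 39 s of the 109 s allowed.

Last checks, by wrist camera:
- **Block:** centred within about 0.5 mm of the printed rings, as measured right after I placed it.
- **Dish:** within about 0.5 mm of the block's centre. It touched down at the seated height with about 5 N.
- **Blue bar:** lying on the dish floor, about 1.5 mm off centre.
- **Lid:** within about 0.5 mm of the dish's centre. It touched down at the seated height with about 4.5 N and looks flat in both final views.

**Bottle and yellow bar:** the arm never went near either one. The scene-camera estimate for the bottle differs by about 7 mm between my first and last looks, and the yellow bar's by about 6 mm. I put that down to network noise, and the yellow bar's last reading was low confidence (0.36).

No check failed. The dish's network point differed by 3 to 4 mm from the position fitted to its rim, so I used the rim fit.

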